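# Pop the tilt-out bin and bin the empty carton

## Task

Throw the empty blade carton away without gripping or pinching anything. Press in the front of the tilt-out bin at its brass push plate and let go, so that the catch releases and the front springs ajar; then, with the fingers behind its top edge, tilt the bin right out until it lies open against its stop. Finally push the carton off the top of the cabinet into the bin, without lifting it; leave the bin open, the trimmer on the cabinet and everything else where it is.

Things in the scene. Friction and masses are not known exactly. Their poses are not given: they have to be found in the camera images.
- unit: Fixed plywood cabinet, 200 mm deep (x), 320 wide (y), 215 tall (z). Origin: centre of its underside. Its x axis points from front to back, the front looks along -x, at the robot. Front edge of its flat top at x = -100. The bin's wooden front panel stands before it: when shut, outer face at x = -118, inner face at x = -104 (4 mm reveal), top edge at z = 207.
- bin (a joint): Tilt of the bin (panel and tub), rad. About 0: shut, caught. Pressing the top takes it to a stop at -0.022 (3.5 mm, 3 to 5 N); the catch frees before that. On letting go, springs push it to about 0.34 in 0.5 s (58 mm gap at the top); it waits there. Pulled on with 1 to 2 N past its balance at 0.5 it sinks, damped, to the open stop at 0.80 and stays.
- bin_push (a point): Centre of the face of the round brass push plate (36 mm across, 2 mm proud) on the outside of the bin's panel, in the middle of its width, 25 mm below its top edge. It moves with the bin; axes of the bin (the outward normal of the panel is -x).
- bin_rim (a point): Middle of the panel's top edge (panel 14 mm thick, 312 wide), half-way through its thickness. Moves with the bin; axes of the bin: y along the edge, z up along the panel, x through it into the tub. It lies 185 mm from the hinge.
- bin_hinge (a point): Middle of the level hinge at the panel's foot, 22 mm above the table, at x = -106 of the cabinet. Axes of the bin: x into the tub, y along the hinge, z up the panel; the cabinet's when shut. Black tub inside: x 2 to 126, y -114 to 114, z from 8 to walls 165 high at the panel, 100 at the back. Open, its mouth spans about 130 mm before the front edge of the cabinet's top.
- carton: Empty white paper carton with a blue band, 45 x 70 x 22 mm (x, y, z), 20 to 35 g, lying flat on the cabinet's top, either its left or its right half. Origin at the centre of its underside.
- trimmer: Black trimmer, 135 mm long (x, blade at +x), 30 wide, 28 high, lying on the cabinet's top beside the carton, pointing roughly front to back. Origin at the underside, mid-length. To be left alone.
- clipper: White hair clipper, 180 mm long (x), 48 wide, 40 high, lying on the table beside the cabinet's front. Origin at its underside. To be left alone.
- comb: Red comb, 175 x 28 x 6 mm, lying on the table in front of the bin; the bin's panel clears it when tilted out. Origin at its underside. To be left alone.
- case: Closed clear plastic case with coloured clipper guards, 200 x 130 x 65 mm, on the table at the left. Origin at the centre of its underside. To be left alone.
- sprayer: Blue water sprayer with a white head, 68 mm across, 172 tall, on the table at the right. Origin at the centre of its foot. To be left alone.
- pomade: Amber jar with a black cap, 68 mm across, 40 tall, on the table at the right. Origin at the centre of its foot. To be left alone.
- neck_brush: Neck duster with dark wooden handle and white bristles, 145 mm long, 48 wide, 44 high, lying on the table at the right. Origin at its underside. To be left alone.
Not all that is in view belongs to the job. There is more than one size of the carton; the one meant has the size given above.

How it is judged:
By the outcome, as a careful person would: the job done as asked, in the order asked, and still so for the second after the job is handed in, with the robot touching nothing.
It also fails if it takes over 64 s, if anything falls off the work surface, if the arm or the gripper's body presses on something with over 40 N, if the wrist force passes 120 N, or if a joint passes its speed limit or range.

## Robot

A 7-joint arm with a two-finger parallel gripper is mounted at the origin on the work surface. World frame = base frame: x ahead of the robot, y to its left, z up, the work surface at z = 0. Lengths are in m, angles in rad, forces in N, time in s.
With the tool pointing down it reaches from about 0.425 to 0.825 m from the base axis. Payload 3.6 kg.
Tool frame: the origin (TCP) lies where the fingers leave the gripper's body, on its centre line; the fingertips stand 73 mm ahead of it and the grasp point (between the pads) lies 54 mm ahead of it; x points along the fingers, y is the direction in which the jaws open and shut, and the axes are right-handed (so a half turn about x gives the same grasp; the last joint's range is limited). The gripper opens to 85 mm and grips with 20 to 120 N. Pads are 22 mm wide; open, the fingers measure 114 mm over their backs; the gripper's body (76 mm by 85 mm) begins 54 mm behind the grasp point. The pads swing forward as they close: fully open they stand 13 mm farther back than shut.
Start: joints at [-1.26, 0.615, -0.013, 1.423, 0.008, 1.103, -0.04], TCP at [0.215, 0.613, 0.304] pointing down, gripper open.
Joint ranges: [-3.12, 3.12], [-0.3, 2.06], [-1.34, 1.32], [0.26, 2.42], [-1.36, 4.5], [0.01, 1.98], [-2.84, 2.84]. Speed limits (rad/s): [2.79, 2.79, 3.14, 3.14, 3.14, 3.14, 3.14].

## Interface

Orientations are given as a unit quaternion [x, y, z, w].
In Python, from station import arm, snapshot, camera_info, ticket gives the robot as it stands. Calls block until the motion is done:
- arm.movep(position, orientation): joint-space move of the TCP to a pose.
- arm.line_to(position, velocity=0.15, ori=None): straight line of the TCP; ori=None keeps the orientation; velocity is the mean speed in m/s.
- arm.move_j(angles): joint-space move.
- arm.move_gripper(opening, effort=None): opening from 0.0 (shut) to 1.0 (fully open); effort is the grip in N (None keeps the last); returns when the fingers have stopped.
- arm.pause(seconds).
- arm.ik(position, orientation): joint angles nearest the present ones, or None.
- snapshot(name): name is "side" or "top" or "wrist"; returns the picture (384x512x3 uint8, blue, green, red); there is no depth.
- camera_info(name): a dict with "fx", "fy", "cx", "cy" (pixels), "R" (3x3) and "t" (3): a world point X has camera coordinates R X + t; the wrist camera has in their place "T_tool_cam" (4x4, takes a point from camera to tool coordinates, whose origin is the TCP and whose axes are the tool frame's). Camera axes: x right, y down, z forward; pixel columns grow to the right and rows downward; lengths in m; the calibration is good to about 2 mm. A picture is of the moment at which its call begins: read the wrist's pose just before it. camera_info takes no time and is no camera call.
A pose or a line that the arm cannot do raises arm.MotionError and nothing moves.
- ticket.finish_job(): hands the job in, once; it reports no verdict.
Readings, each from a call of its own:
- arm.read_time(): time.
- arm.read_joint_positions(): joint angles.
- arm.read_dq(): joint speeds.
- arm.read_effort(): joint torques, N m.
- arm.read_tool_pos(): TCP position.
- arm.read_eef_rot(): TCP orientation.
- arm.read_ft_force(): force on the tool from outside, world axes, zero at the start.
- arm.read_wrist_torque(): the same for the moment, N m.
- arm.read_opening(): opening from 0.0 (shut) to 1.0 (fully open).
Only numpy, scipy, OpenCV 4.12 (cv2) and the standard library are available. Lean on these libraries where they do the work, as an engineer would, in place of code of your own. Each camera call takes 0.05 s, during which the arm holds its last target.

## Working session

There is one attempt and no reset: what is moved stays moved. The work goes in short steps, each a Python script; the robot and the scene stay as the last script left them, time stands still between calls to the robot, and variables do not carry over. Pictures are saved under pics/ and viewed, and the job is handed in when it is done.

```bash
mkdir -p pics; ls
python3 - <<'E'
from station import arm, snapshot, camera_info
import cv2,numpy as np
for n in("side","top","wrist"):
    cv2.imwrite(f"pics/{n}0.png",snapshot(n))
    c=camera_info(n);print(n,{k:np.round(v,4).tolist() for k,v in c.items()})
print(arm.read_time(),arm.read_tool_pos(),arm.read_eef_rot())
E
```

```text
pics
side {'fx': 435.455, 'fy': 435.455, 'cx': 258.1671, 'cy': 189.2404, 'R': [[0.7609, -0.6488, 0.01], [-0.4666, -0.5579, -0.6863], [0.4509, 0.5176, -0.7272]], 't': [-0.3934, 0.3543, 1.1185]}
top {'fx': 492.5283, 'fy': 492.5283, 'cx': 264.5096, 'cy': 193.4529, 'R': [[-0.0091, -0.9998, 0.0147], [-0.9898, 0.0069, -0.1426], [0.1424, -0.0159, -0.9897]], 't': [0.0219, 0.514, 1.806]}
wrist {'fx': 338.5857, 'fy': 338.5857, 'cx': 258.3123, 'cy': 192.1866, 'T_tool_cam': [[-0.0001, -0.2824, 0.9593, -0.0691], [1.0, 0.0003, 0.0002, 0.001], [-0.0003, 0.9593, 0.2824, -0.0714], [0.0, 0.0, 0.0, 1.0]]}
0.15 [0.21525773 0.61284396 0.30298516] [ 0.11812754  0.69716257 -0.11956108  0.69693284]
```

View pics/side0.png

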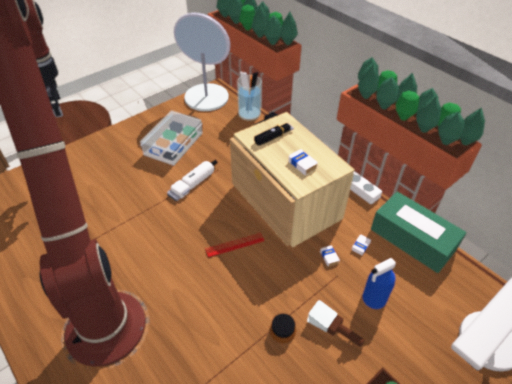

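View pics/top0.png

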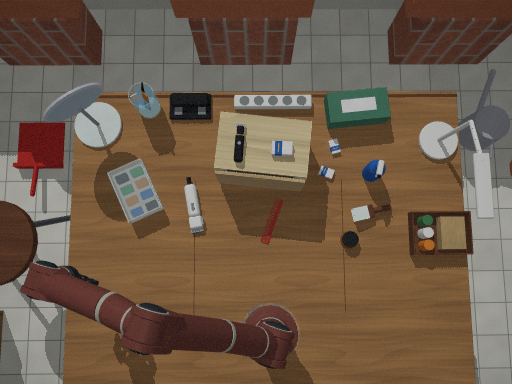

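Run:
```python
import cv2,numpy as np
t=cv2.imread("pics/top0.png")[100:200,200:350]; s=cv2.imread("pics/side0.png")[105:275,215:385]
cv2.imwrite("pics/topc.png",cv2.resize(t,None,fx=5,fy=5,interpolation=cv2.INTER_CUBIC))
cv2.imwrite("pics/sidec.png",cv2.resize(s,None,fx=3.5,fy=3.5,interpolation=cv2.INTER_CUBIC))
```

```text
(no output)
```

View pics/topc.png

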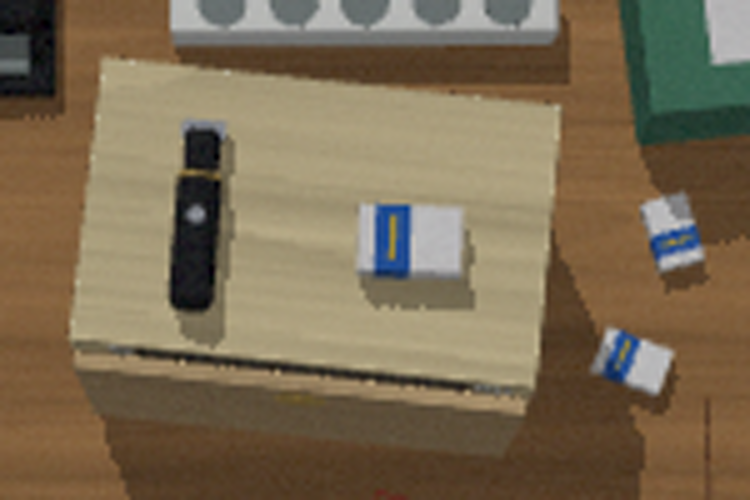

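View pics/sidec.png

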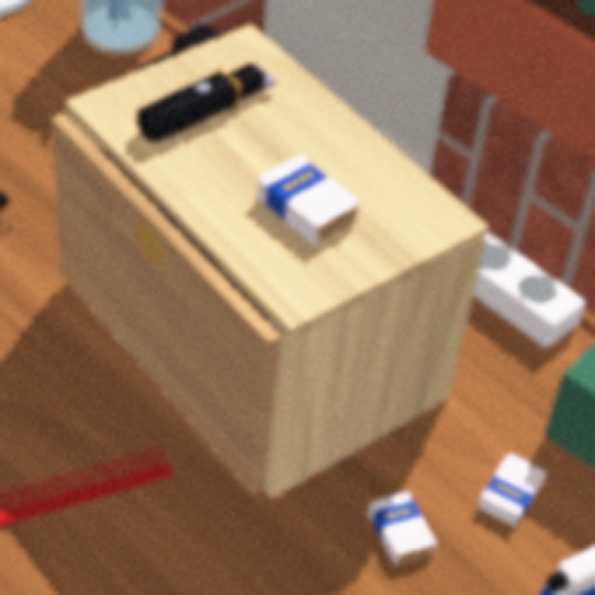

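Candidates for the carton, in the top picture: (283,148) on the cabinet, and two smaller boxes on the table at (334,147) and (327,172). The crop shows the one on the cabinet is clearly larger, and it has the trimmer beside it at (239,143), so I choose it. The next step is to measure.

```bash
cat > h.py <<'E'
from station import arm, snapshot, camera_info, ticket
import cv2,numpy as np
from scipy.spatial.transform import Rotation as Ro
def ray(n,uv,z):
    c=camera_info(n);R=np.array(c["R"]);t=np.array(c["t"])
    d=R.T@np.array([(uv[0]-c["cx"])/c["fx"],(uv[1]-c["cy"])/c["fy"],1]);o=-R.T@t
    return o+d*(z-o[2])/d[2]
def proj(n,X):
    c=camera_info(n);p=np.array(c["R"])@X+np.array(c["t"]);return np.array([c["cx"]+c["fx"]*p[0]/p[2],c["cy"]+c["fy"]*p[1]/p[2]])
E
python3 - <<'E'
from h import *
P=lambda u,v:(200+(u+.5)/5-.5,100+(v+.5)/5-.5)
S=lambda u,v:(215+(u+.5)/3.5-.5,105+(v+.5)/3.5-.5)
T=[ray("top",P(*p),.215) for p in[(100,58),(560,103),(533,388),(70,342)]]
print(np.round(T,4)); 
for i in range(4):print(np.linalg.norm(T[i]-T[i-1]))
Q=[ray("side",S(*p),.215) for p in[(250,25),(487,230),(287,330),(68,103)]]
print(np.round(Q,4))
c=np.mean(T,0);d=T[0]-T[1]+T[3]-T[2];e=T[0]-T[3]+T[1]-T[2];print(c,np.mean(Q,0),np.arctan2(-d[0],d[1]),np.arctan2(e[1],e[0]))
f=Q[0]-Q[1]+Q[3]-Q[2];print(np.arctan2(-f[0],f[1]))
# carton top face z=.237
C=[ray("top",P(*p),.237) for p in[(360,203),(465,208),(463,270),(357,265)]]
print("carton",np.round(C,4),np.mean(C,0),[np.linalg.norm(C[i]-C[i-1]) for i in range(4)])
C=[ray("side",S(*p),.237) for p in[(300,157),(357,207),(316,234),(260,187)]]
print("carton side",np.round(C,4),np.mean(C,0),[np.linalg.norm(C[i]-C[i-1]) for i in range(4)])
print("trimmer",ray("top",P(205,125),.23),ray("top",P(190,307),.235))
E
```

```text
[[ 0.7766  0.1731  0.215 ]
 [ 0.743  -0.1444  0.215 ]
 [ 0.5433 -0.1215  0.215 ]
 [ 0.5771  0.1927  0.215 ]]
0.20052466307322755
0.3192847124171074
0.20104250708385693
0.3159790780771217
[[ 0.7752  0.1681  0.215 ]
 [ 0.7365 -0.1509  0.215 ]
 [ 0.5392 -0.1259  0.215 ]
 [ 0.5777  0.187   0.215 ]]
[0.6600091  0.02494441 0.215     ] [0.65714036 0.01957811 0.215     ] -0.10621318383814696 -0.10602581098758425
-0.12166212970302197
carton [[ 0.6672 -0.0047  0.237 ]
 [ 0.6634 -0.0758  0.237 ]
 [ 0.6205 -0.0737  0.237 ]
 [ 0.6244 -0.0022  0.237 ]] [ 0.64387446 -0.03911033  0.237     ] [np.float64(0.042962230992083024), np.float64(0.07117001526642375), np.float64(0.04294474044983178), np.float64(0.07158160427999337)]
carton side [[ 0.6642 -0.009   0.237 ]
 [ 0.6572 -0.0804  0.237 ]
 [ 0.6109 -0.0814  0.237 ]
 [ 0.6144 -0.0144  0.237 ]] [ 0.63669676 -0.04631046  0.237     ] [np.float64(0.05004762713004036), np.float64(0.07171009487074462), np.float64(0.04630980671144077), np.float64(0.06702746960666837)]
trimmer [0.72421102 0.10020948 0.23      ] [0.59657357 0.11040962 0.235     ]
```

```bash
cat >> h.py <<'E'
yaw=-0.11; U0=np.array([0.6588,0.0225])
def U(x,y,z):
    c,s=np.cos(yaw),np.sin(yaw);return np.array([U0[0]+c*x-s*y,U0[1]+s*x+c*y,z])
def ori(p,flip=False,a=None):
    # p: pitch below horizontal of tool x; tool y horizontal
    a=yaw if a is None else a
    x=np.array([np.cos(p)*np.cos(a),np.cos(p)*np.sin(a),-np.sin(p)]);y=np.array([-np.sin(a),np.cos(a),0])
    if flip:y=-y
    R=np.column_stack([x,y,np.cross(x,y)]);return Ro.from_matrix(R).as_quat(),x
def pose(tip,p,flip=False,L=.073,a=None):
    q,x=ori(p,flip,a);return tip-L*x,q
def F():return np.array(arm.read_ft_force())
E
python3 - <<'E'
from h import *
print(arm.read_joint_positions(),Ro.from_quat(arm.read_eef_rot()).as_matrix().round(2).tolist())
for name,tip in[("pressfar",U(-.26,0,.182)),("prep",U(-.17,0,.182)),("press",U(-.12,0,.182)),("hook",U(-.138,0,.17)),("pulled",U(-.21,0,.15)),("push0",U(.035,-.066,.223)),("push1",U(-.11,-.06,.223))]:
  for fl in(0,1):
    print(name,fl,[ (d,np.round(j,2).tolist()) for d in(15,30,45,60,75,90) if (j:=arm.ik(*map(list,pose(tip,np.radians(d),fl)))) is not None])
print(arm.read_time())
E
```

```text
[-1.25948005  0.61572073 -0.01263303  1.42454156  0.0081109   1.10343372
 -0.04041186] [[-0.0, 0.33, 0.94], [-0.0, 0.94, -0.33], [-1.0, -0.0, 0.0]]
pressfar 0 [(75, [-0.42, 0.23, 0.21, 2.35, 0.12, 0.32, 1.13]), (90, [-0.25, 0.31, 0.08, 2.15, -0.04, 0.67, 1.33])]
pressfar 1 [(75, [-0.88, 0.3, 0.82, 2.36, -0.48, 0.35, -1.37]), (90, [-0.79, 0.41, 0.84, 2.17, -0.46, 0.74, -1.33])]
prep 0 [(60, [0.21, 0.36, -0.58, 2.34, 1.6, 0.39, -0.33]), (75, [-0.27, 0.35, 0.13, 2.14, 0.07, 0.4, 1.25]), (90, [-0.17, 0.43, 0.06, 1.94, -0.04, 0.77, 1.37])]
prep 1 [(60, [-0.5, 0.33, 0.36, 2.36, 2.27, 0.05, 2.15]), (75, [-0.64, 0.4, 0.64, 2.15, -0.46, 0.44, -1.36]), (90, [-0.64, 0.53, 0.76, 1.95, -0.48, 0.85, -1.3])]
press 0 [(60, [-0.43, 0.39, 0.32, 2.24, 0.62, 0.03, 0.68]), (75, [-0.21, 0.41, 0.09, 2.02, 0.06, 0.46, 1.28]), (90, [-0.14, 0.5, 0.05, 1.81, -0.03, 0.83, 1.39])]
press 1 [(60, [-0.45, 0.39, 0.35, 2.24, 0.18, 0.02, -2.02]), (75, [-0.6, 0.48, 0.66, 2.03, -0.53, 0.51, -1.27]), (90, [-0.58, 0.6, 0.75, 1.82, -0.5, 0.92, -1.29])]
hook 0 [(60, [0.35, 0.47, -0.77, 2.28, 1.61, 0.51, -0.29]), (75, [-0.21
[... 848 characters left out ...]
2.51]), (30, [0.61, 0.75, -0.96, 2.2, 2.47, 0.92, 2.44]), (45, [0.15, 0.49, -0.2, 2.04, 2.34, 0.24, 2.32]), (60, [-0.5, 0.62, 0.83, 1.84, -1.03, 0.51, -0.74]), (75, [-0.4, 0.66, 0.74, 1.59, -0.61, 0.84, -1.14]), (90, [-0.36, 0.81, 0.83, 1.32, -0.59, 1.26, -1.19])]
push1 0 [(45, [0.19, 0.33, -0.32, 2.39, 2.53, 0.42, -1.09]), (60, [-0.15, 0.3, 0.14, 2.18, 0.16, 0.14, 1.29]), (75, [-0.18, 0.36, 0.23, 1.97, -0.11, 0.56, 1.57]), (90, [-0.1, 0.46, 0.16, 1.75, -0.09, 0.94, 1.55])]
push1 1 [(45, [0.38, 0.36, -0.58, 2.38, 2.35, 0.48, 2.24]), (60, [-0.23, 0.3, 0.26, 2.19, -0.12, 0.14, -1.58]), (75, [-0.63, 0.48, 0.91, 1.98, -0.65, 0.68, -1.04]), (90, [-0.5, 0.57, 0.81, 1.76, -0.47, 1.02, -1.19])]
0.15
```

Run:
```python
from h import *
arm.move_gripper(0.0)
p=np.radians(75)
q,_=ori(p,0,a=.35); arm.movep([.34,.32,.33],list(q))
arm.movep(*map(list,pose(U(-.175,0,.179),p)))
print(arm.read_time(),arm.read_tool_pos(),F(),arm.read_opening())
for n in("side","top","wrist"):cv2.imwrite(f"pics/{n}1.png",snapshot(n))
a=cv2.imread("pics/side1.png")[105:255,185:385];cv2.imwrite("pics/s1c.png",cv2.resize(a,None,fx=4,fy=4,interpolation=cv2.INTER_CUBIC))
```

```text
3.35 [0.46633186 0.0455241  0.24969687] [ 0.26472488 -0.31063644 -0.20098911] -0.0037413814133418146
```

View pics/s1c.png

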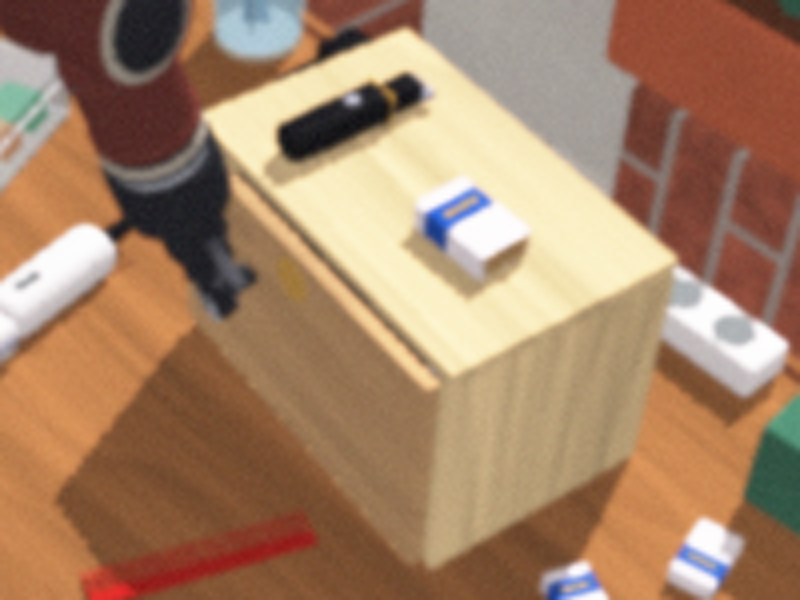

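View pics/wrist1.png

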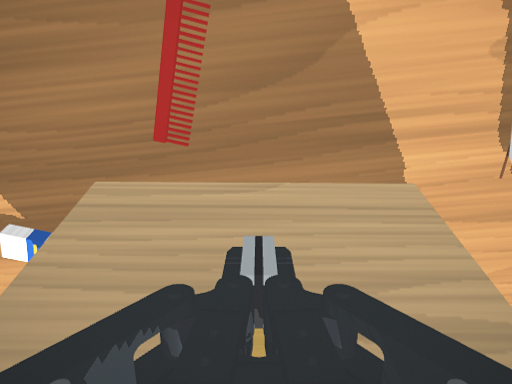

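The wrist picture shows the brass plate at (258,340), in line with the shut fingers at (258,245), and the panel's lower edge is level. So the yaw and sideways position are right. Next I check the plate's projection in the side view, then press with a force guard.

Run:
```python
from h import *
print("pred plate",proj("side",U(-.12,0,.182)),"seen ~(258,175); tip pred",proj("side",U(-.175,0,.179)),"seen ~(241,182)")
p=np.radians(75)
b=F();ex=U(1,0,0)-U(0,0,0)
hit=False
x=-.148
P0=pose(U(x,0,.179),p)[0]; arm.line_to(list(P0),.1)
b=F()
while x<-.118:
    x+=.0015; arm.line_to(list(pose(U(x,0,.179),p)[0]),.06)
    f=(F()-b)@ex; print(round(x,4),round(f,2),round(arm.read_time(),2))
    if f<-9: hit=True;break
arm.line_to(list(pose(U(-.25,0,.185),p)[0]),.35)
arm.pause(.6)
print(hit,arm.read_time(),F())
for n in("side","top","wrist"):cv2.imwrite(f"pics/{n}2.png",snapshot(n))
a=cv2.imread("pics/side2.png")[105:255,185:385];cv2.imwrite("pics/s2c.png",cv2.resize(a,None,fx=4,fy=4,interpolation=cv2.INTER_CUBIC))
```

```text
pred plate [256.71204575 174.48655074] seen ~(258,175); tip pred [240.54582508 182.83147705] seen ~(241,182)
-0.1465 0.63 4.17
-0.145 0.39 4.42
-0.1435 0.73 4.67
-0.142 1.05 4.92
-0.1405 -0.28 5.17
-0.139 -0.15 5.42
-0.1375 1.28 5.67
-0.136 0.59 5.92
-0.1345 -0.84 6.17
-0.133 0.49 6.42
-0.1315 0.33 6.67
-0.13 -0.37 6.92
-0.1285 0.25 7.17
-0.127 -1.68 7.42
-0.1255 -3.88 7.67
-0.124 -3.7 7.92
-0.1225 -6.54 8.17
-0.121 -10.36 8.42
True 9.5333 [-0.34902407 -0.06962457 -0.01656999]
```

View pics/s2c.png

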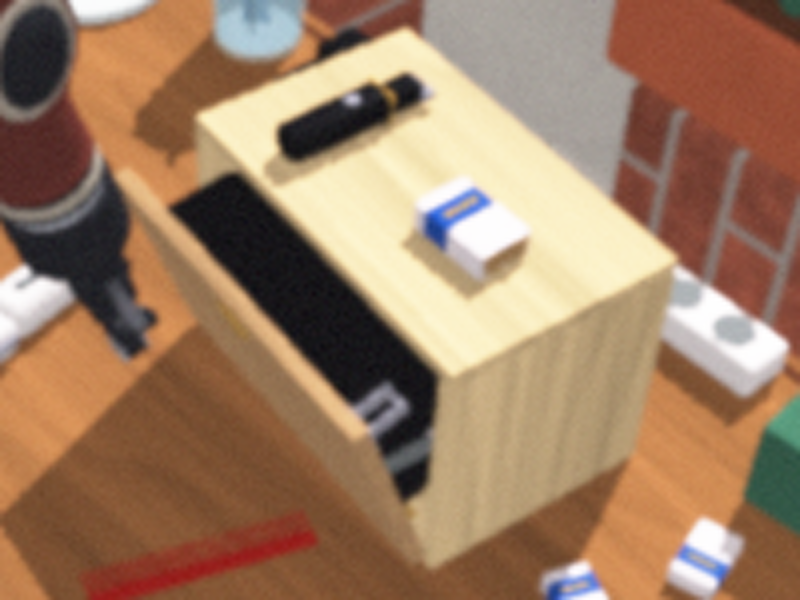

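View pics/wrist2.png

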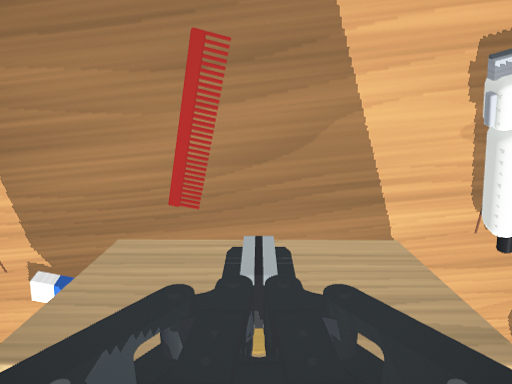

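The front is ajar, with the black tub visible behind the panel. First contact was 2.5 mm from the prediction. Next I go over the top edge and behind it, then pull.

Run:
```python
from h import *
th=.34;print("rim right end pred",proj("side",U(-.106-.005*np.cos(th)-.185*np.sin(th),-.156,.022+.185*np.cos(th)-.005*np.sin(th))),"seen ~(274,213)")
p=np.radians(75)
G=lambda x,z,v:arm.line_to(list(pose(U(x,0,z),p)[0]),v)
G(-.25,.24,.25);G(-.132,.24,.25);G(-.132,.174,.15)
b=F();ex=U(1,0,0)-U(0,0,0)
print(arm.read_time(),b)
for k in range(1,9):
    s=k/8;G(-.132-s*.064,.174-s*.026,.08);print(k,np.round((F()-b),2),round(arm.read_time(),2))
arm.pause(.3)
for n in("side","wrist"):cv2.imwrite(f"pics/{n}3.png",snapshot(n))
a=cv2.imread("pics/side3.png")[105:255,185:385];cv2.imwrite("pics/s3c.png",cv2.resize(a,None,fx=4,fy=4,interpolation=cv2.INTER_CUBIC))
```

```text
rim right end pred [273.63761797 214.11878718] seen ~(274,213)
11.2667 [0.73603148 0.16853459 0.39674491]
1 [0.36 0.   0.18] 11.53
2 [-0.35 -0.33  0.34] 11.78
3 [-1.02 -0.23 -0.34] 12.04
4 [-1.52 -0.81 -0.17] 12.3
5 [-0.06  0.34 -0.28] 12.56
6 [-0.62  0.21 -0.94] 12.82
7 [-0.55 -0.12 -0.94] 13.07
8 [-0.21  0.48  0.14] 13.33
```

View pics/s3c.png

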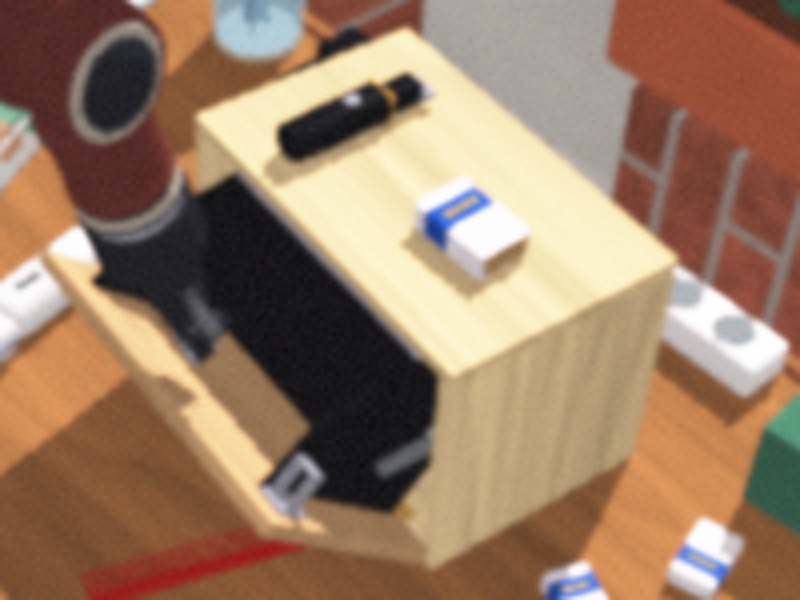

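The bin is open: the rim's right end is at crop (270,520). Now I lift clear and check the open angle. Then I set the fingers down behind the carton without pushing yet.

```bash
cat >> h.py <<'E'
CY=-.0666; CYAW=-.062
def V(x,y,z,v):
    P,q=pose(U(x,y,z),np.pi/2,a=CYAW); arm.line_to(list(P),v,ori=list(q))
E
python3 - <<'E'
from h import *
for th in(.7,.8):print("rim right end pred",th,proj("side",U(-.106-.005*np.cos(th)-.185*np.sin(th),-.156,.022+.185*np.cos(th)-.005*np.sin(th))),"seen ~(252,236)")
p=np.radians(75)
arm.line_to(list(pose(U(-.19,0,.28),p)[0]),.2)
arm.move_gripper(.3)
V(-.05,-.05,.285,.2);V(.042,CY,.285,.2)
b=F();print(arm.read_time(),b,arm.read_opening())
cv2.imwrite("pics/wrist4.png",snapshot("wrist"))
for z in(.25,.24,.235,.231,.228,.226):
    V(.042,CY,z,.1);f=F()-b;print(z,np.round(f,2))
    if f[2]>3: V(.042,CY,z+.004,.05);break
print(arm.read_time(),arm.read_tool_pos())
for n in("side","top","wrist"):cv2.imwrite(f"pics/{n}5.png",snapshot(n))
a=cv2.imread("pics/side5.png")[105:255,185:385];cv2.imwrite("pics/s5c.png",cv2.resize(a,None,fx=4,fy=4,interpolation=cv2.INTER_CUBIC))
E
```

```text
rim right end pred 0.7 [255.46523276 231.90150832] seen ~(252,236)
rim right end pred 0.8 [251.24639972 237.18252232] seen ~(252,236)
16.5083 [ 1.49022489 -0.26784081  0.33339676] 0.30097800698383925
0.25 [-1.08  0.33 -0.28]
0.24 [-0.76  0.39 -0.26]
0.235 [-1.16  0.94 -1.94]
0.231 [-1.88 -0.05 -0.17]
0.228 [-1.39  0.51 -0.96]
0.226 [-2.44 -0.61  0.04]
18.3083 [ 0.69315924 -0.04828958  0.2988119 ]
```

View pics/s5c.png

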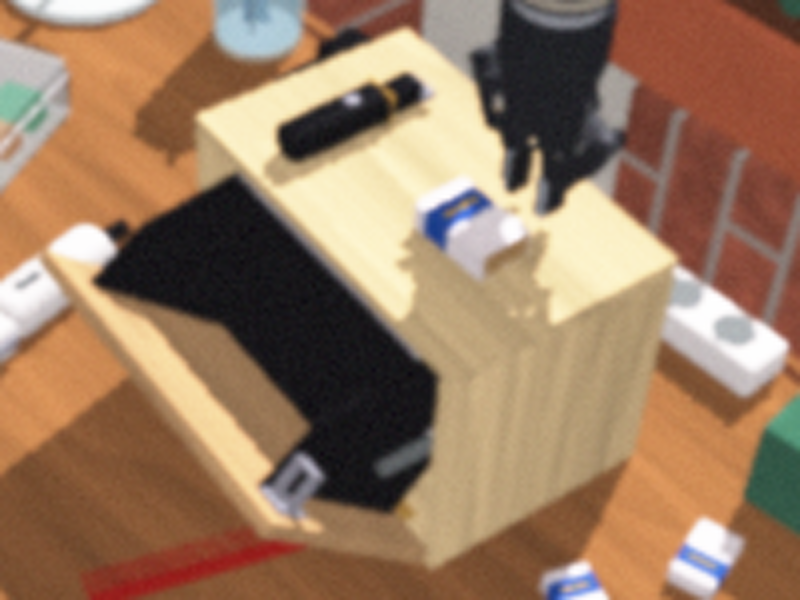

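View pics/wrist5.png

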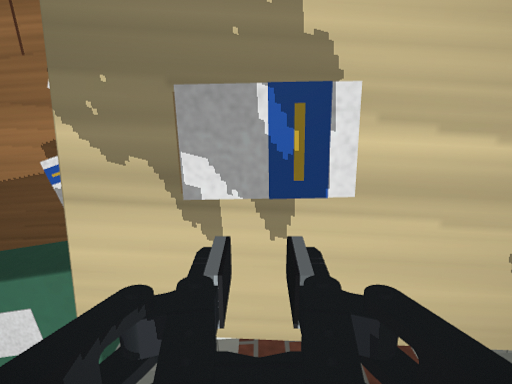

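View pics/wrist4.png

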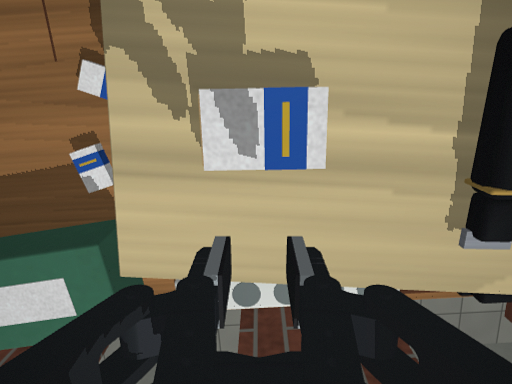

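The wrist picture shows the carton's rear edge from (183,199) to (355,197). Its centre is at 269 and the fingers' centre is at 258, so I need to shift about 4 mm to the left. The carton is square to the fingers. Now I push.

Run:
```python
from h import *
y0=CY+.0042
V(.042,y0,.2225,.05);b=F();print(b)
def step(x):
    y=y0+max(0,.025-x)*.12
    V(x,y,.2225,.06)
for x in(.028,.015,.0,-.015,-.03):
    step(x);print(x,np.round(F()-b,2),round(arm.read_time(),1))
for n in("side","wrist"):cv2.imwrite(f"pics/{n}6.png",snapshot(n))
a=cv2.imread("pics/side6.png")[105:255,185:385];cv2.imwrite("pics/s6c.png",cv2.resize(a,None,fx=4,fy=4,interpolation=cv2.INTER_CUBIC))
```

```text
[ 0.07538402 -0.35434717  0.27751721]
0.028 [0.49 0.33 0.85] 19.1
0.015 [ 0.56  1.38 -1.03] 19.5
0.0 [ 0.61 -1.07  0.06] 19.9
-0.015 [ 1.24 -0.37 -1.25] 20.3
-0.03 [0.44 0.31 0.15] 20.7
```

View pics/s6c.png

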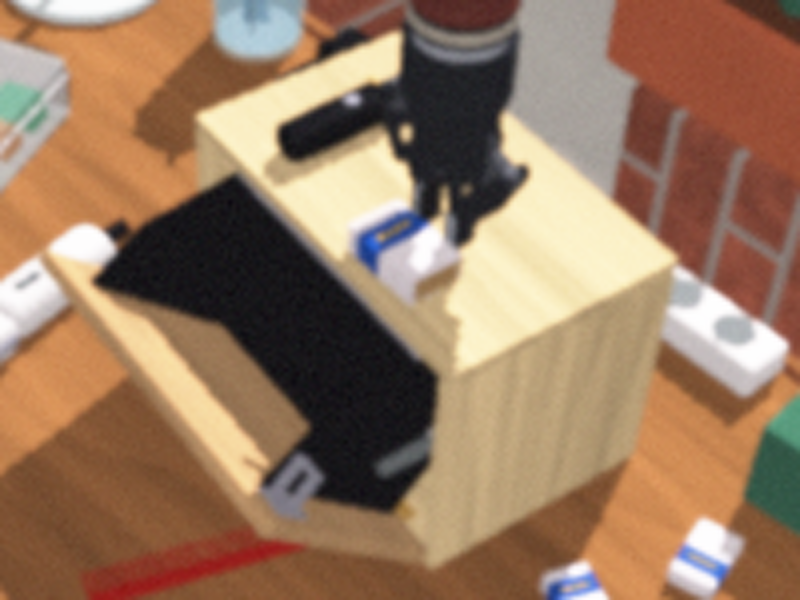

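View pics/wrist6.png

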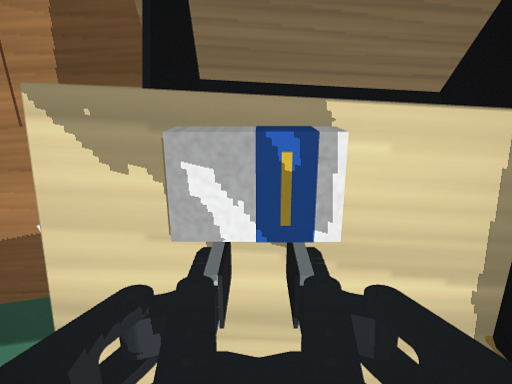

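The carton is square on the fingers and moving with them: its near edge runs (168,241) to (342,241). I continue with a little more drift towards the middle of the bin.

Run:
```python
from h import *
y0=CY+.0042; y1=y0+.055*.12
def step(x,v=.06): V(x,y1+(-.03-x)*.2,.2225,v)
for x in(-.045,-.06,-.075,-.09,-.105,-.118):
    step(x);print(x,np.round(F(),2),round(arm.read_time(),1))
arm.pause(.3)
for n in("side","wrist"):cv2.imwrite(f"pics/{n}7.png",snapshot(n))
V(-.118,y1+.018,.30,.2)
arm.pause(.2)
for n in("side","top","wrist"):cv2.imwrite(f"pics/{n}8.png",snapshot(n))
a=cv2.imread("pics/side8.png")[105:255,185:385];cv2.imwrite("pics/s8c.png",cv2.resize(a,None,fx=4,fy=4,interpolation=cv2.INTER_CUBIC))
```

```text
-0.045 [ 0.09 -0.53 -0.79] 21.2
-0.06 [ 1.31 -0.82 -0.31] 21.6
-0.075 [-0.03 -0.25 -0.03] 22.0
-0.09 [ 0.65 -0.84 -0.1 ] 22.4
-0.105 [-0.45 -0.4  -0.27] 22.8
-0.118 [ 1.   -0.22 -0.83] 23.2
```

View pics/s8c.png

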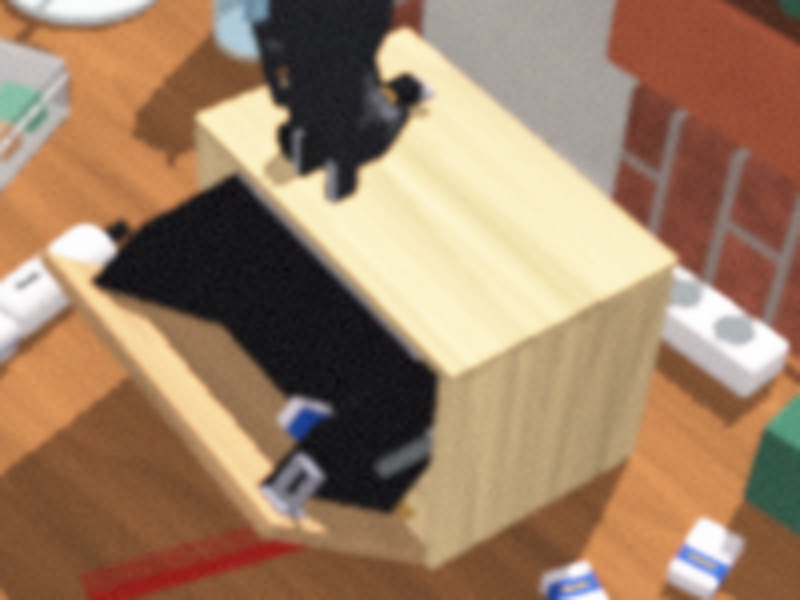

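View pics/wrist8.png

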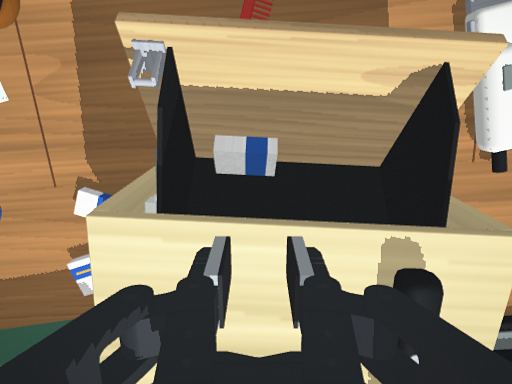

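The carton lies in the tub at wrist (245,155). I lift clear, check that the other things haven't moved, and hand in.

Run:
```python
from h import *
P=np.array(arm.read_tool_pos());arm.line_to(list(P+[-.03,0,.1]),.2)
q,_=ori(np.radians(75),0,a=.35); arm.movep([.34,.32,.40],list(q))
arm.pause(.5)
for n in("side","top"):cv2.imwrite(f"pics/{n}9.png",snapshot(n))
a=cv2.imread("pics/top0.png");c=cv2.imread("pics/top9.png")
cv2.imwrite("pics/cmp.png",np.hstack([cv2.resize(i[80:260,100:400],None,fx=1.33,fy=1.33,interpolation=cv2.INTER_CUBIC) for i in(a,c)]))
s=cv2.imread("pics/side9.png");cv2.imwrite("pics/s9c.png",cv2.resize(s,None,fx=1.5,fy=1.5))
print(arm.read_time(),F())
```

```text
27.1167 [ 0.16552635 -0.94116769  0.0495904 ]
```

View pics/cmp.png

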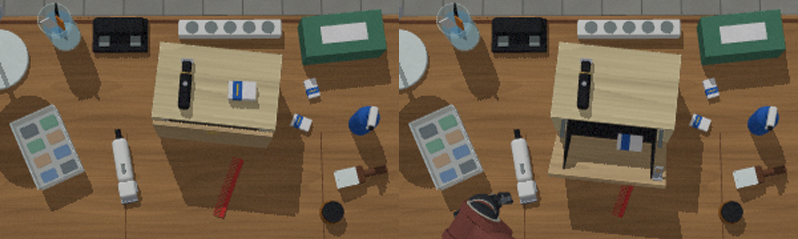

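View pics/s9c.png

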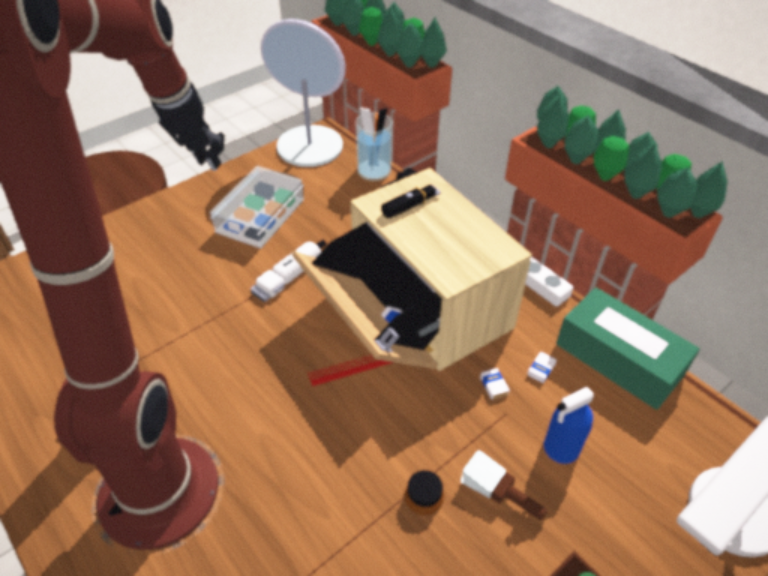

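The bin is open with the carton inside at (628,142) in the comparison picture. The trimmer at (585,83) and everything else look unmoved, and the arm is clear.

```bash
python3 -c "
from h import *
ticket.finish_job();print(arm.read_time())"
```

```text
the job is handed in; nothing more can be done
the job is handed in; nothing more can be done
```

The blade carton is in the bin, the bin is open, and the job is handed in at about 27 s of the 64 s allowed. With the fingers shut I pressed the brass plate to about 10 N and let go, and the front sprang ajar. I then hooked the fingers behind its top edge and drew the bin out to its stop. Last, I pushed the carton off the front edge with the part-open fingers, never gripping or lifting it.

- **Bin:** the panel's top edge matched the predicted position for an open angle of about 0.8 rad, to within about 1 pixel.
- **Carton:** the wrist, top and side pictures all show it lying inside the tub.
- **Other things:** by eye, the before and after top views show the trimmer still on the cabinet and everything else unmoved. The open panel hides part of the comb, so only its front half could be compared from above.
- **Disagreements:** the two fixed cameras differed by about 5 mm on the cabinet's position and 7 to 10 mm on the carton's. I averaged them, and first contact with the plate came 2.5 mm from the prediction. The wrist view then showed the carton about 4 mm off, which I corrected before pushing.

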